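# Release a battery cassette from its latched dock

## Robot

A 6-joint arm with a two-finger parallel gripper is mounted at the origin on a cart in front of the work surface, level with it; the furniture and walls round the work are solid. World frame = base frame: x ahead of the robot, y to its left, z up, the work surface at z = 0. Lengths are in mm, angles in degrees, forces in N, time in s.
With the tool pointing down it reaches from about 325 to 875 mm from the base axis. Payload 4.4 kg.
Tool frame: the origin (TCP) lies at the centre of the arm's flange, where the gripper is bolted on; the fingertips stand 173 mm ahead of it and the grasp point (between the pads) lies 155 mm ahead of it; z points along the fingers, y is the line along which they close (so a half turn about z gives the same grasp; the last joint's range is limited). The gripper opens to 85 mm and grips with 20 to 120 N. Pads are 22 mm wide; open, the fingers measure 114 mm over their backs; the gripper's body (76 mm by 85 mm) begins 54 mm behind the grasp point. The pads swing forward as they close: fully open they stand 13 mm farther back than shut.
Start: joints at [56.35, 11.837, 88.321, -0, 79.842, -8.623], TCP at [243.259, 521.012, 404.682] pointing down, gripper open.
Joint ranges: [-156.59, 156.59], [-49.26, 127.26], [12.9, 141.05], [-63.56, 243.56], [4.71, 150.69], [-161.64, 161.64]. Speed limits (degrees/s): [159.86, 159.86, 180, 180, 180, 180].

## Interface

Orientations are given as a 3x3 rotation matrix whose columns are the frame's x, y, z axes.
In Python, from workcell import ctrl gives the robot as it stands.
- The arm moves only by the tool step_arm, never from a script. Its argument "commands" is a list of rows, each a list of 6 numbers: the shift along the world's x, y, z in m, then the turn, a rotation vector about the world's x, y, z in degrees. A call has 1 to 10 rows; each row is the pose to reach, as a shift and turn from the pose commanded when the call began; what a row does not reach only later rows make up. A row lasts 1/8 s, in which the tool goes at most 62.5 mm and 10.7 degrees, less where a joint would pass 70% of its speed; a pose out of reach is approached as far as the arm can. A call with a gripper value outside its range is refused whole. "grip" is the closure, from -1 (fully open) to 1 (shut), set as the call begins (left out, the last holds). The fingers move at their own pace and stop on an object; "squeeze" is the grip in N (left out, the last holds). Time passes only in rows, so rows that repeat a pose let the fingers close. It gives the time, the measured TCP pose, the force, the opening and the grip force at its end, in the units of the state.
- ctrl.get_state(): the state, without advancing time (a new reading comes with each control period).
- ctrl.snapshot(name): name is "side" or "top"; returns a dict with "img" (420x560x3 uint8, red, green, blue), "fx", "fy", "cx", "cy" (pixels), "k1" (the pictures are not rectified: a ray, as slopes to the right and down, at radius r is drawn at 1 + k1 r^2 times it, then the intrinsics apply), "R" (3x3) and "t" (3): a world point X has camera coordinates R X + t. Camera axes: x right, y down, z forward; pixel columns grow to the right and rows downward; lengths in mm; the calibration is good to about 2 mm. A picture is of the moment at which its call begins. There is no depth.
- ctrl.sign_off(): hands the job in; it is judged then, once.
The state is a dict: "t": time; "joint_positions": joint angles; "qvel": joint speeds; "effort": joint torques, N m; "tcp_pos": TCP position; "tool_rot": TCP orientation; "contact_force": force on the tool from outside, world axes, zero at the start; "wrist_torque": the same for the moment, N m; "width": finger opening in mm; "grip_force": force on a finger pad.
Only numpy, scipy, OpenCV 4.12 (cv2) and the standard library are available. Lean on these libraries where they do the work, as an engineer would, in place of code of your own. Each camera call takes 0.05 s, during which the arm holds its last target. There are 200 camera calls.

## Task

Take the battery cassette out of its dock and lay it in the dark parts tray, flat on the tray's floor with the handle up. A spring latch hidden underneath holds the cassette, so first press the dock's pedal fully down until the cassette pops up, then lift it out and lower it into the tray before you let go. Leave the mug, the tape roll and the small card box where they are.

Things in the scene. Friction and masses are not known exactly. Their poses are not given: they have to be found in the camera images.
- dock: white metal dock fixed to the table, an open-topped box 164 (own x) x 88 (own y) x 66 mm high holding the cassette; origin under its centre on the table, z up. The pedal sticks out at its -x end, its black pad reaching to x = -147 mm
- pedal (a point): press point on top of the black ridged pedal pad (pad 61 mm along the dock's x, 44 mm across, 6 mm thick), at x = -122 mm of the dock and 58 mm above the table when up; axes as the dock's. Straight down about 21 mm is full travel; it needs about 5 N at first and 7 N at the bottom, and springs back up when let go. Nothing stands under it
- latch (a joint): angle of the pedal and its hidden hook: 0 = up, hook engaged under the cassette; 0.16 rad = fully down at the stop. The hook lets go by 0.12 rad at the latest
- cassette: grey block 130 (own x) x 60 (own y) x 40 mm with a black bar handle on top; origin at the centre of its underside, z up, about 0.32 kg. Seated in the dock its underside is 36 mm above the table and it has the dock's heading. When the latch lets go a spring lifts it by 16 mm and it stays up, loose, even after the pedal is let go; it then still stands 14 mm deep in the dock, so lift it straight up
- handle (a point): middle of the handle bar: the bar is 84 mm along the cassette's x, 24 mm wide across its y, its top 11 mm above this point and its underside 11 mm below it; the cassette's flat top lies 23 mm below this point; axes as the cassette's
- tray: dark shallow parts tray fixed to the table, empty, 245 (own x) x 157 (own y) x 20 mm, walls about 2 mm (clear inside 232 x 146 mm), floor 2 mm thick; origin under its centre on the table
- mug: white mug, 78 x 116 x 101 mm, a bystander; origin under it
- tape: black tape roll lying flat, 62 mm across, 19 mm high, a bystander; origin under it
- card_box: small brown card box, 38 x 58 x 18 mm, a bystander; origin under it

How it is judged:
By the outcome, as a careful person would: the job done as asked, in the order asked, and still so for the second after the job is handed in, with the robot touching nothing.
It also fails if it takes over 51 s, if anything falls off the work surface, if the arm or the gripper's body presses on something with over 40 N, if the wrist force passes 120 N, or if a joint passes its speed limit or range.

## Working session

There is one attempt and no reset: what is moved stays moved. The work goes in short steps, Python scripts to look and compute and a tool call to move; the robot and the scene stay as the last step left them, time stands still between calls to the robot, and variables do not carry over. Pictures are saved under pics/ and viewed, at most 10 in all, crops included, and the job is handed in when it is done.

Besides the shell and the picture viewer there is one more tool, called after "Call:" by a JSON object that holds its "fn" and its "kwargs". step_arm: Moves the arm, as the interface text tells. Its arguments: {"type":"object","properties":{"commands":{"type":"array"},"grip":{"type":"number"},"squeeze":{"type":"number"}},"required":["commands"]}

```bash
mkdir -p pics; cat > h.py <<'E'
import numpy as np, cv2
from workcell import ctrl
def snap(name,fn):
    s=ctrl.snapshot(name); cv2.imwrite('pics/'+fn,cv2.cvtColor(np.array(s['img']),cv2.COLOR_RGB2BGR))
    import pickle; pickle.dump({k:np.array(s[k]) if k!='img' else np.array(s[k]) for k in s},open(f'{name}.pkl','wb')); return s
def load(name):
    import pickle; return pickle.load(open(f'{name}.pkl','rb'))
def ray(s,u,v):
    x=(u-s['cx'])/s['fx']; y=(v-s['cy'])/s['fy']; a,b=x,y
    for _ in range(30):
        k=1+s['k1']*(a*a+b*b); a,b=x/k,y/k
    R=np.array(s['R']);t=np.array(s['t'])
    return -R.T@t, R.T@np.array([a,b,1.])
def at(s,u,v,z):
    c,d=ray(s,u,v); return c+d*(z-c[2])/d[2]
def proj(s,X):
    p=np.array(s['R'])@np.array(X,float)+np.array(s['t']); a,b=p[:2]/p[2]; k=1+s['k1']*(a*a+b*b)
    return np.array([s['fx']*a*k+s['cx'],s['fy']*b*k+s['cy']])
E
python3 - <<'E'
from h import *
for n in('top','side'):
    s=snap(n,n+'0.png'); print(n,[float(s[k]) for k in('fx','fy','cx','cy','k1')],(-np.array(s['R']).T@np.array(s['t'])).round())
print(ctrl.get_state())
E
```

```text
top [520.3567180164094, 520.3567180164094, 276.8897867931299, 210.6211925769242, -0.1884638180809152] [ 360.   51. 1663.]
side [391.371414993185, 391.371414993185, 283.04228584788876, 205.78470105540413, -0.09403782299742064] [ 456. 1115.  608.]
{'t': 0.1, 'joint_positions': array([ 5.63520251e+01,  1.18809392e+01,  8.83956988e+01, -6.89941062e-04,
        7.98401536e+01, -8.62346539e+00]), 'qvel': array([-0.02371132, -0.08593028, -0.14416563, -0.09369582,  0.02570338,
       -0.0209146 ]), 'effort': array([-5.07206259e-04, -3.84096551e+01, -2.92548251e+01, -7.95264918e-05,
        4.83567885e-03,  4.87331604e-06]), 'tcp_pos': array([243.06678931, 520.74886479, 403.6334845 ]), 'tool_rot': array([[-9.06127659e-01,  4.23002851e-01, -1.11958520e-03],
       [ 4.23004231e-01,  9.06126105e-01, -1.70344564e-03],
       [ 2.93923014e-04, -2.01712848e-03, -9.99997922e-01]]), 'contact_force': array([-0.50549765,  0.42130484, -0.45592328]), 'wrist_torque': array([ 5.86165985e-06, -2.28448015e-02, -2.86726476e-02]), 'grip_force': 0.0, 'width': 85.50882459163073}
```

View pics/top0.png

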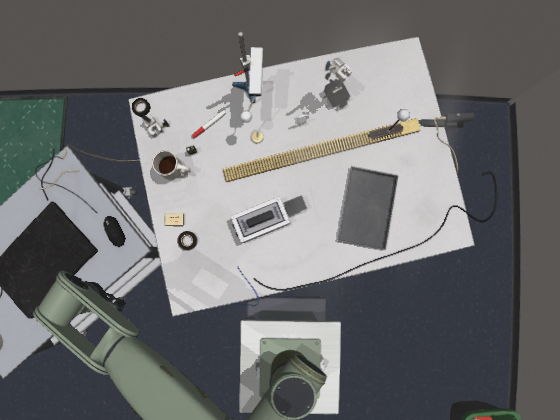

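View pics/side0.png

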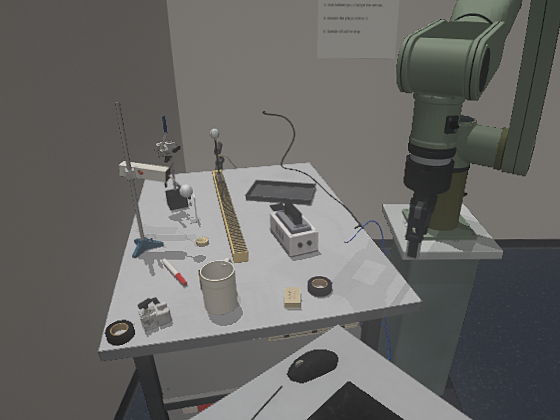

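The top view shows the dock near (260,220), with its pedal to the right at (295,206). The tray is at (367,208). The mug, tape and card box are on the left, around x<200. I'll enlarge the dock and tray.

```bash
python3 - <<'E'
from h import *
im=cv2.imread('pics/top0.png')
cv2.imwrite('pics/c1.png',cv2.resize(im[160:260,220:410],None,fx=4.2,fy=4.2,interpolation=cv2.INTER_CUBIC)[:, :798])
im=cv2.imread('pics/side0.png')
cv2.imwrite('pics/c2.png',cv2.resize(im[170:265,235:335],None,fx=6,fy=6,interpolation=cv2.INTER_CUBIC))
E
```

```text
(no output)
```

View pics/c1.png

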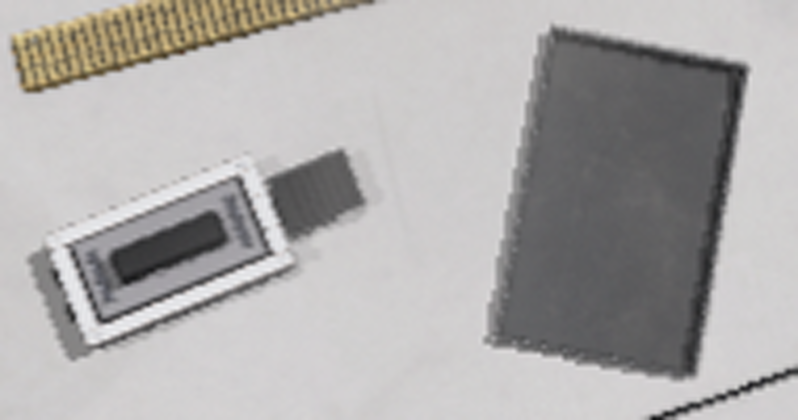

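View pics/c2.png

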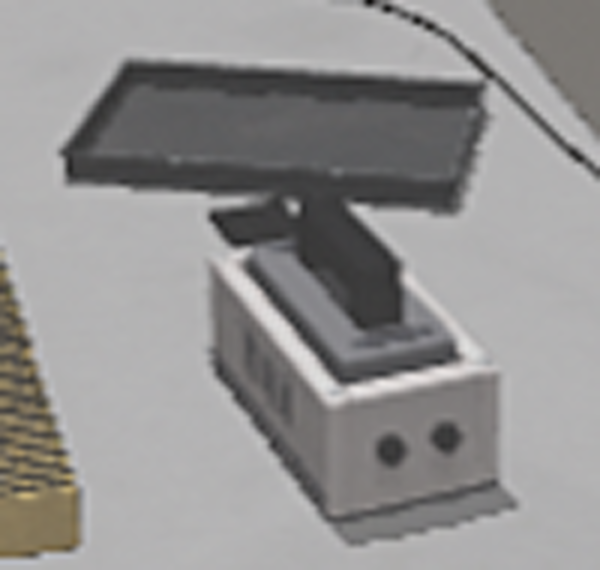

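```bash
cat > fit.py <<'E'
from h import *
s=load('top')
def P(c,z): return at(s,(c[0]+.5)/4.2-.5+220,(c[1]+.5)/4.2-.5+160,z)[:2]
def rep(n,pts,z):
    p=np.array([P(c,z) for c in pts]); L=[np.linalg.norm(p[i]-p[(i+1)%len(p)]).round(1) for i in range(len(p))]
    A=[np.degrees(np.arctan2(*(p[(i+1)%len(p)]-p[i])[::-1])).round(1) for i in range(len(p))]
    print(n,'c',p.mean(0).round(1),'L',L,'ang',A); return p
rep('dock',[(250,153),(47,243),(92,347),(298,258)],66)
rep('handle',[(218,208),(108,258),(125,285),(230,240)],110)
rep('cass',[(238,175),(72,250),(103,322),(275,250)],76)
rep('pedalfar',[(343,148),(368,205)],58)
rep('tray',[(748,67),(555,27),(490,345),(693,380)],20)
E
python3 fit.py
python3 - <<'E'
from h import *
s=load('side')
def Q(c,z): return at(s,(c[0]+.5)/6-.5+235,(c[1]+.5)/6-.5+170,z)[:2].round(1)
print('dock rim',[Q(c,66) for c in [(210,260),(330,405),(498,370)]],'base',Q((330,515),0),Q((212,362),0),Q((497,490),0))
print('tray',[Q(c,20) for c in [(127,60),(65,152),(462,188),(488,85)]])
print('pedal',[Q(c,58) for c in [(208,212),(232,243)]])
E
```

```text
dock c [464.9  98.2] L [np.float64(163.0), np.float64(83.1), np.float64(164.1), np.float64(84.9)] ang [np.float64(115.1), np.float64(-155.2), np.float64(-65.5), np.float64(25.5)]
handle c [463.7  98. ] L [np.float64(86.1), np.float64(22.8), np.float64(81.3), np.float64(24.4)] ang [np.float64(115.6), np.float64(-146.6), np.float64(-65.7), np.float64(21.6)]
cass c [464.9  97.7] L [np.float64(132.7), np.float64(57.2), np.float64(135.5), np.float64(61.1)] ang [np.float64(115.5), np.float64(-155.4), np.float64(-66.2), np.float64(27.2)]
pedalfar c [522.5 -36. ] L [np.float64(46.1), np.float64(46.1)] ang [np.float64(-155.5), np.float64(24.5)]
tray c [ 509.6 -241.6] L [np.float64(152.3), np.float64(248.0), np.float64(157.0), np.float64(243.9)] ang [np.float64(79.7), np.float64(168.9), np.float64(-98.8), np.float64(-10.0)]
dock rim [array([540. ,  52.7]), array([476.1, 196.7]), array([398.6, 163.7])] base [476.6 186.4] [541.4  41.4] [397.2 163.6]
tray [array([ 621.6, -329.4]), array([ 645., -181.]), array([ 405.2, -131.8]), array([ 383.6, -288. ])]
pedal [array([546. , -19.7]), array([530.9,  17.4])]
```

The top and side estimates agree: the dock is at about (465,98) with heading about 115°, and the pedal point is at about (517,-13). The tray is at about (510,-240), with its long axis at about 169.5°. I'll go above the pedal with the fingers shut.

Call:
{"fn": "step_arm", "kwargs": {"commands": [[0.02,-0.04,0,0,0,-3],[0.045,-0.09,0,0,0,-7],[0.07,-0.14,0,0,0,-11],[0.1,-0.195,0,0,0,-15],[0.127,-0.25,0,0,0,-19],[0.154,-0.304,0,0,0,-23],[0.182,-0.358,0,0,0,-27],[0.21,-0.412,0,0,0,-31],[0.238,-0.466,0,0,0,-35],[0.262,-0.512,0,0,0,-38]], "grip": 1, "squeeze": 30}}

```text
t: 1.35
tcp_pos: [505.7, 6.8, 404.3]
tool_rot: [[-0.451, 0.893, -0.0], [0.893, 0.451, 0.0], [0.0, -0.0, -1.0]]
contact_force: [0.7, 0.1, -0.5]
width: -0.1
grip_force: 0.0
```

Call:
{"fn": "step_arm", "kwargs": {"commands": [[0.0117,-0.022,-0.02,0,0,-2],[0.0117,-0.022,-0.06,0,0,-2],[0.0117,-0.022,-0.1,0,0,-2],[0.0117,-0.022,-0.13,0,0,-2],[0.0117,-0.022,-0.145,0,0,-2],[0.0117,-0.022,-0.145,0,0,-2]]}}

```text
t: 2.1
tcp_pos: [516.5, -12.8, 258.7]
tool_rot: [[-0.422, 0.906, -0.003], [0.906, 0.422, 0.001], [0.002, -0.002, -1.0]]
contact_force: [-1.1, -0.5, 1.4]
width: 0.2
grip_force: 0.0
```

```bash
python3 - <<'E'
from h import *
s=snap('top','top1.png');q=snap('side','side1.png')
a=cv2.imread('pics/top1.png')[150:260,220:350];b=cv2.imread('pics/side1.png')[130:265,235:335]
f=lambda i:cv2.resize(i,(390,int(i.shape[0]*390/i.shape[1])),interpolation=cv2.INTER_CUBIC)
a,b=f(a),f(b);o=np.zeros((max(len(a),len(b)),780,3),np.uint8);o[:len(a),:390]=a;o[:len(b),390:]=b
cv2.imwrite('pics/m1.png',o); print(ctrl.get_state())
E
```

```text
{'t': 2.2, 'joint_positions': array([-1.10271814e+01,  1.46239101e+01,  1.03655715e+02, -1.88642970e-03,
        6.15998438e+01, -3.60067200e+01]), 'qvel': array([-0.00823287, -0.74158833, -0.70578793,  0.05681881, -0.1763323 ,
        0.01919877]), 'effort': array([-7.65123750e-04, -3.46579850e+01, -2.35593313e+01, -1.41219189e-03,
        4.42453846e-02, -4.74862816e-06]), 'tcp_pos': array([517.62404589, -13.05350777, 260.79328336]), 'tool_rot': array([[-4.22307444e-01,  9.06450319e-01,  2.05928284e-03],
       [ 9.06451783e-01,  4.22309105e-01, -4.30804637e-04],
       [-1.26015689e-03,  1.68470859e-03, -9.99997787e-01]]), 'contact_force': array([ 0.14348915, -0.53677751,  0.0645467 ]), 'wrist_torque': array([-0.04336561, -0.01592392, -0.00736537]), 'grip_force': 0.0, 'width': -0.21105835991331115}
```

View pics/m1.png

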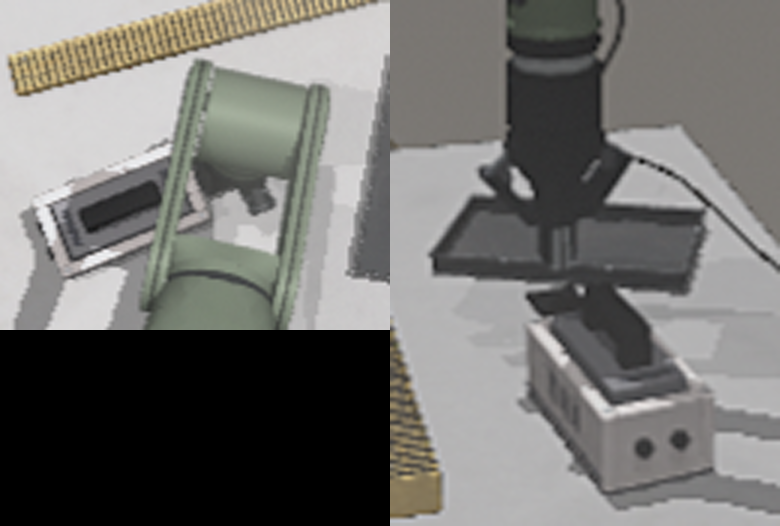

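The side crop shows the fingertips at montage (560,268), right above the pedal pad at (555,300). I'll press down and watch the force.

Call:
{"fn": "step_arm", "kwargs": {"commands": [[0,0,-0.012,0,0,0],[0,0,-0.022,0,0,0],[0,0,-0.028,0,0,0],[0,0,-0.033,0,0,0],[0,0,-0.038,0,0,0],[0,0,-0.042,0,0,0],[0,0,-0.045,0,0,0],[0,0,-0.045,0,0,0]]}}

```text
t: 3.2
tcp_pos: [518.3, -14.3, 216.0]
tool_rot: [[-0.422, 0.906, 0.004], [0.906, 0.422, -0.003], [-0.005, 0.002, -1.0]]
contact_force: [-0.3, -5.2, 5.9]
width: 0.0
grip_force: 3.2
```

Call:
{"fn": "step_arm", "kwargs": {"commands": [[0,0,-0.002,0,0,0],[0,0,-0.004,0,0,0],[0,0,-0.004,0,0,0]]}}

```text
t: 3.58
tcp_pos: [518.6, -14.6, 212.4]
tool_rot: [[-0.423, 0.906, 0.005], [0.906, 0.423, -0.004], [-0.006, 0.003, -1.0]]
contact_force: [-0.5, -6.8, 5.7]
width: -0.1
grip_force: 3.7
```

Call:
{"fn": "step_arm", "kwargs": {"commands": [[0,0,-0.002,0,0,0],[0,0,-0.004,0,0,0],[0,0,-0.004,0,0,0]]}}

```text
t: 3.95
tcp_pos: [519.0, -14.8, 210.2]
tool_rot: [[-0.423, 0.906, 0.005], [0.906, 0.423, -0.005], [-0.006, 0.002, -1.0]]
contact_force: [-4.4, -7.5, 19.6]
width: -0.0
grip_force: 9.4
```

```bash
python3 - <<'E'
from h import *
q=snap('side','side2.png')
b=cv2.imread('pics/side2.png')[130:265,235:335]
a=cv2.imread('pics/side1.png')[130:265,235:335]
cv2.imwrite('pics/m2.png',cv2.resize(np.hstack([a,b]),(800,540),interpolation=cv2.INTER_CUBIC)); print(ctrl.get_state()['contact_force'])
E
```

```text
[-5.5113684  -7.08971247 18.91438971]
```

View pics/m2.png

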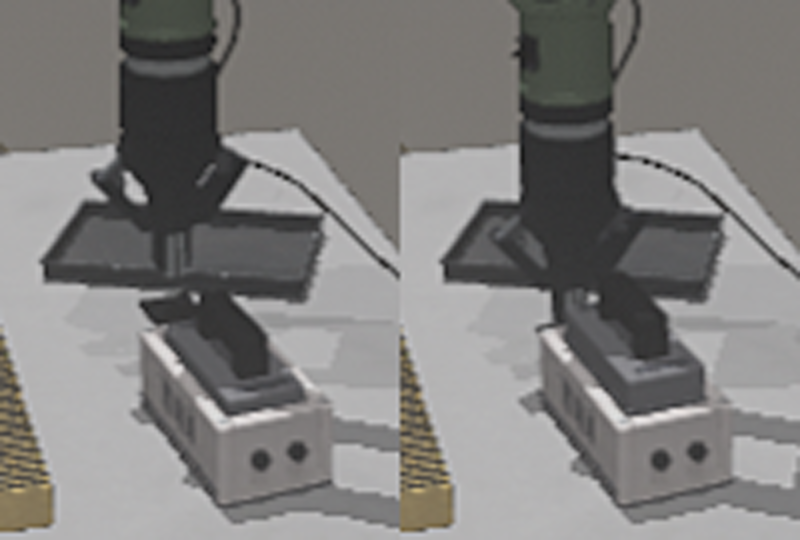

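The right panel shows the cassette raised in the dock, with its block about 16 mm proud at (660,385), so the pedal is at its stop. Next I release the pedal, rise and go over the handle with the fingers open.

Call:
{"fn": "step_arm", "kwargs": {"commands": [[0,0,0.01,0,0,0],[0,0,0.025,0,0,0],[0,0,0.06,0,0,0],[0,0,0.1,0,0,0],[0,0,0.144,0,0,0],[-0.01,0.022,0.144,0,0,0],[-0.025,0.055,0.144,0,0,0],[-0.042,0.088,0.144,0,0,0],[-0.052,0.111,0.144,0,0,0],[-0.052,0.111,0.144,0,0,0]]}}

```text
t: 5.25
tcp_pos: [463.9, 99.3, 350.4]
tool_rot: [[-0.425, 0.905, -0.001], [0.905, 0.425, 0.0], [0.001, -0.001, -1.0]]
contact_force: [0.3, -0.9, 0.1]
width: -0.1
grip_force: 0.0
```

Call:
{"fn": "step_arm", "kwargs": {"commands": [[0,0,0,0,0,0],[0,0,0,0,0,0],[0,0,-0.01,0,0,0],[0,0,-0.02,0,0,0],[0,0,-0.02,0,0,0]], "grip": -1}}

```text
t: 5.88
tcp_pos: [464.3, 97.8, 329.0]
tool_rot: [[-0.422, 0.907, -0.004], [0.907, 0.422, -0.0], [0.001, -0.003, -1.0]]
contact_force: [-0.3, -0.5, -0.2]
width: 85.3
grip_force: 0.0
```

```bash
python3 - <<'E'
from h import *
s=snap('top','top3.png');q=snap('side','side3.png')
b=cv2.imread('pics/side3.png')[120:265,225:345]
cv2.imwrite('pics/m3.png',cv2.resize(b,None,fx=4.1,fy=4.1,interpolation=cv2.INTER_CUBIC)); st=ctrl.get_state();print(st['tcp_pos'],st['tool_rot'],st['width'])
E
```

```text
[464.89270536  97.9251602  330.24492826] [[-4.22031576e-01  9.06580670e-01 -9.14984587e-04]
 [ 9.06581057e-01  4.22031737e-01 -1.84689430e-05]
 [ 3.69408948e-04 -8.37302171e-04 -9.99999581e-01]] 85.20751130192107
```

View pics/m3.png

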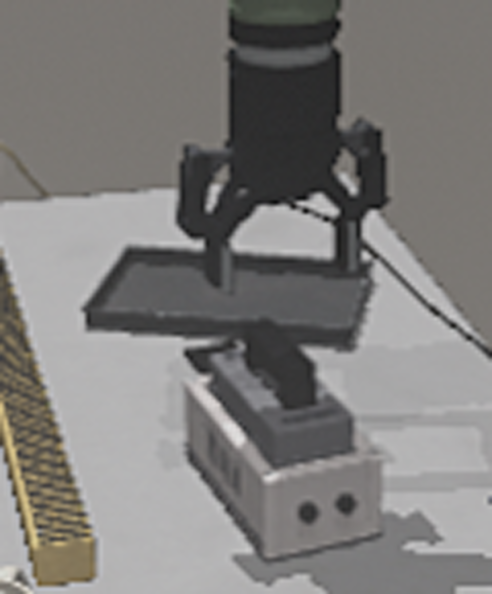

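The open fingers, at (225,290) and (350,265), straddle the handle at (285,360). I'll descend and grip.

Call:
{"fn": "step_arm", "kwargs": {"commands": [[0,0,-0.012,0,0,0],[0,0,-0.026,0,0,0],[0,0,-0.04,0,0,0],[0,0,-0.051,0,0,0],[0,0,-0.058,0,0,0],[0,0,-0.058,0,0,0],[0,0,-0.058,0,0,0]]}}

```text
t: 6.85
tcp_pos: [465.3, 98.0, 273.1]
tool_rot: [[-0.422, 0.907, 0.001], [0.907, 0.422, 0.0], [-0.0, 0.001, -1.0]]
contact_force: [-0.3, 1.1, -0.6]
width: 85.7
grip_force: 0.0
```

Call:
{"fn": "step_arm", "kwargs": {"commands": [[0,0,0,0,0,0],[0,0,0,0,0,0],[0,0,0,0,0,0],[0,0,0,0,0,0],[0,0,0,0,0,0],[0,0,0,0,0,0],[0,0,0,0,0,0]], "grip": 1, "squeeze": 50}}

```text
t: 7.72
tcp_pos: [465.4, 98.1, 273.0]
tool_rot: [[-0.422, 0.907, 0.001], [0.907, 0.422, 0.0], [-0.0, 0.001, -1.0]]
contact_force: [1.4, 0.5, 0.4]
width: 23.4
grip_force: 53.3
```

Width is 23.4 mm, which matches the 24 mm bar. Lifting straight up.

Call:
{"fn": "step_arm", "kwargs": {"commands": [[0,0,0.005,0,0,0],[0,0,0.015,0,0,0],[0,0,0.03,0,0,0],[0,0,0.05,0,0,0],[0,0,0.07,0,0,0],[0,0,0.09,0,0,0],[0,0,0.1,0,0,0],[0,0,0.1,0,0,0]]}}

```text
t: 8.72
tcp_pos: [464.8, 97.9, 373.5]
tool_rot: [[-0.422, 0.906, 0.001], [0.906, 0.422, -0.0], [-0.001, 0.0, -1.0]]
contact_force: [1.1, -0.5, -2.9]
width: 23.4
grip_force: 52.3
```

```bash
python3 - <<'E'
from h import *
s=snap('top','top4.png');q=snap('side','side4.png')
b=cv2.imread('pics/side4.png')[120:265,225:345]
cv2.imwrite('pics/m4.png',cv2.resize(b,None,fx=4.1,fy=4.1,interpolation=cv2.INTER_CUBIC)); st=ctrl.get_state();print(st['tcp_pos'],st['contact_force'],st['wrist_torque'],st['width'])
# predicted tray outline in both views
for n in('top','side'):
    S=load(n)
    for c,a in(((510,-240),169.5),):
        a=np.radians(a);X=np.array([np.cos(a),np.sin(a)]);Y=np.array([-X[1],X[0]])
        print(n,[proj(S,[*(np.array(c)+i*122.5*X+j*78.5*Y),20]).round(1) for i,j in((1,1),(1,-1),(-1,-1),(-1,1))])
E
```

```text
[464.41464621  97.95411762 371.97751704] [-0.02406145  1.02978043 -3.36805484] [ 0.00019115  0.01774065 -0.02940994] 23.202525610670975
top [array([384.1, 250.5]), array([336. , 240.8]), array([350.5, 165.8]), array([397.8, 175.8])]
side [array([318. , 183.1]), array([311.9, 199.9]), array([245.6, 194.5]), array([257.3, 178.6])]
```

View pics/m4.png

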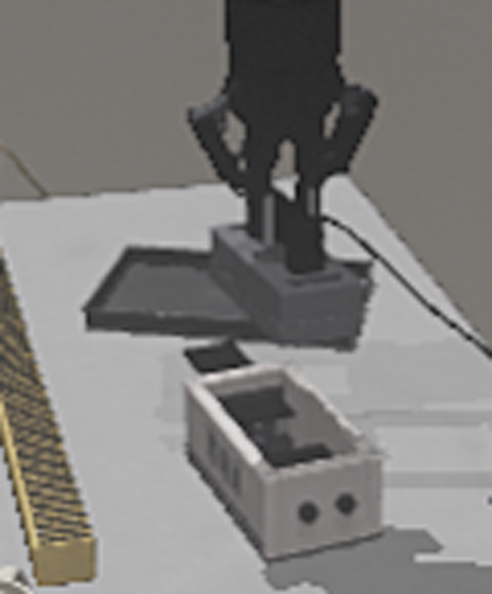

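The cassette is out, level and held at (290,285), and the dock is empty below it. The tray outline predicted for centre (510,-241) matches its observed corners within 1 to 1.5 px. I'll carry it over with a +54.5° turn.

Call:
{"fn": "step_arm", "kwargs": {"commands": [[0.002,-0.016,0,0,0,2.5],[0.007,-0.05,0,0,0,8],[0.013,-0.095,0,0,0,15],[0.019,-0.14,0,0,0,22.5],[0.025,-0.185,0,0,0,30],[0.031,-0.23,0,0,0,37],[0.037,-0.275,0,0,0,44],[0.042,-0.315,0,0,0,50.5],[0.045,-0.339,0,0,0,54.5],[0.045,-0.339,0,0,0,54.5]]}}

```text
t: 10.07
tcp_pos: [509.6, -242.5, 371.1]
tool_rot: [[-0.983, 0.186, -0.002], [0.186, 0.983, 0.001], [0.003, 0.001, -1.0]]
contact_force: [-0.3, 0.5, -2.2]
width: 23.2
grip_force: 52.2
```

Call:
{"fn": "step_arm", "kwargs": {"commands": [[0,0,-0.02,0,0,0],[0,0,-0.045,0,0,0],[0,0,-0.075,0,0,0],[0,0,-0.105,0,0,0],[0,0,-0.12,0,0,0],[0,0,-0.125,0,0,0],[0,0,-0.125,0,0,0]]}}

```text
t: 10.95
tcp_pos: [510.3, -240.9, 248.1]
tool_rot: [[-0.983, 0.183, 0.001], [0.183, 0.983, -0.0], [-0.001, -0.0, -1.0]]
contact_force: [-0.4, 0.1, -2.3]
width: 23.3
grip_force: 52.2
```

```bash
python3 - <<'E'
from h import *
s=snap('top','top5.png');q=snap('side','side5.png')
a=cv2.imread('pics/top5.png')[150:265,310:420];b=cv2.imread('pics/side5.png')[110:225,225:335]
cv2.imwrite('pics/m5.png',np.hstack([cv2.resize(a,(400,418),interpolation=cv2.INTER_CUBIC),cv2.resize(b,(400,418),interpolation=cv2.INTER_CUBIC)])); st=ctrl.get_state();print(st['tcp_pos'],st['contact_force'],st['tool_rot'].round(3))
E
```

```text
[ 510.57347077 -241.30902188  249.01989652] [-0.3665065  -0.24645926 -2.85273358] [[-0.983  0.183  0.002]
 [ 0.183  0.983 -0.001]
 [-0.002 -0.001 -1.   ]]
```

View pics/m5.png

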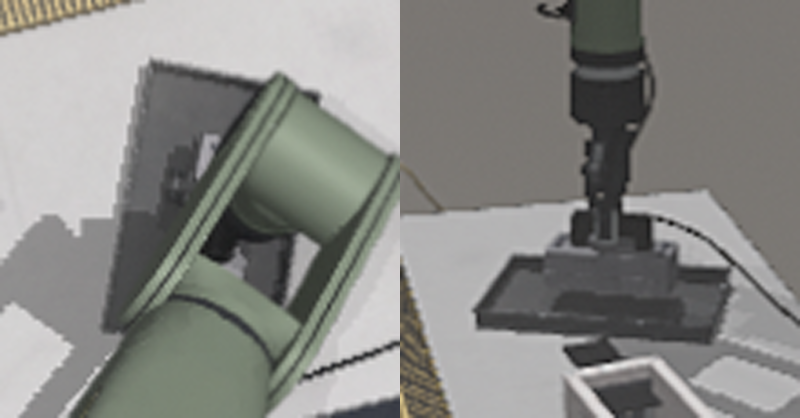

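The side panel shows the cassette at (612,268), centred over the tray and aligned with it. Its shadow at (620,305) falls inside the walls. Now lowering gently.

Call:
{"fn": "step_arm", "kwargs": {"commands": [[0,0,-0.008,0,0,0],[0,0,-0.015,0,0,0],[0,0,-0.019,0,0,0],[0,0,-0.022,0,0,0],[0,0,-0.024,0,0,0],[0,0,-0.024,0,0,0]]}}

```text
t: 11.8
tcp_pos: [510.1, -241.0, 224.0]
tool_rot: [[-0.983, 0.183, 0.0], [0.183, 0.983, -0.0], [-0.0, -0.0, -1.0]]
contact_force: [-0.7, 1.1, -1.4]
width: 23.6
grip_force: 52.5
```

Call:
{"fn": "step_arm", "kwargs": {"commands": [[0,0,-0.001,0,0,0],[0,0,-0.002,0,0,0],[0,0,-0.002,0,0,0]]}}

```text
t: 12.18
tcp_pos: [510.2, -240.9, 223.8]
tool_rot: [[-0.983, 0.182, 0.0], [0.182, 0.983, -0.0], [-0.0, -0.0, -1.0]]
contact_force: [-6.2, 3.5, 11.1]
width: 23.2
grip_force: 52.5
```

It's on the floor, with contact force up to 11 N. I'll ease off, open, then rise.

Call:
{"fn": "step_arm", "kwargs": {"commands": [[0,0,0.001,0,0,0],[0,0,0.001,0,0,0]]}}

```text
t: 12.42
tcp_pos: [510.1, -241.0, 223.8]
tool_rot: [[-0.983, 0.183, 0.0], [0.183, 0.983, -0.0], [-0.0, -0.0, -1.0]]
contact_force: [-4.4, 2.8, 7.4]
width: 23.2
grip_force: 52.6
```

Call:
{"fn": "step_arm", "kwargs": {"commands": [[0,0,0,0,0,0],[0,0,0,0,0,0],[0,0,0,0,0,0],[0,0,0,0,0,0],[0,0,0,0,0,0],[0,0,0,0,0,0]], "grip": -1}}

```text
t: 13.18
tcp_pos: [510.0, -241.0, 222.7]
tool_rot: [[-0.983, 0.183, 0.0], [0.183, 0.983, -0.0], [-0.0, -0.0, -1.0]]
contact_force: [-0.1, -0.9, 0.4]
width: 85.4
grip_force: 0.0
```

Call:
{"fn": "step_arm", "kwargs": {"commands": [[0,0,0.01,0,0,0],[0,0,0.03,0,0,0],[0,0,0.07,0,0,0],[0,0,0.12,0,0,0],[0,0,0.17,0,0,0],[-0.04,0.04,0.18,0,0,0],[-0.08,0.08,0.18,0,0,0],[-0.11,0.12,0.18,0,0,0],[-0.12,0.14,0.18,0,0,0],[-0.12,0.14,0.18,0,0,0]]}}

```text
t: 14.42
tcp_pos: [389.9, -100.3, 403.4]
tool_rot: [[-0.983, 0.181, 0.002], [0.181, 0.983, -0.001], [-0.002, -0.001, -1.0]]
contact_force: [0.6, 0.0, -0.4]
width: 85.3
grip_force: 0.0
```

```bash
python3 - <<'E'
from h import *
s=snap('top','top6.png');q=snap('side','side6.png')
a=cv2.imread('pics/top6.png');b=cv2.imread('pics/side6.png')
f=lambda i:cv2.resize(i,(400,300),interpolation=cv2.INTER_AREA)
g=lambda i:cv2.resize(i,(400,300),interpolation=cv2.INTER_CUBIC)
cv2.imwrite('pics/m6.png',np.vstack([np.hstack([f(a),f(b)]),np.hstack([g(a[160:256,310:438]),g(b[160:256,225:353])])])); st=ctrl.get_state();print(st['t'],st['width'],st['contact_force'])
E
```

```text
14.525 85.26389015183581 [ 0.26977355 -0.49145797  0.1289117 ]
```

View pics/m6.png

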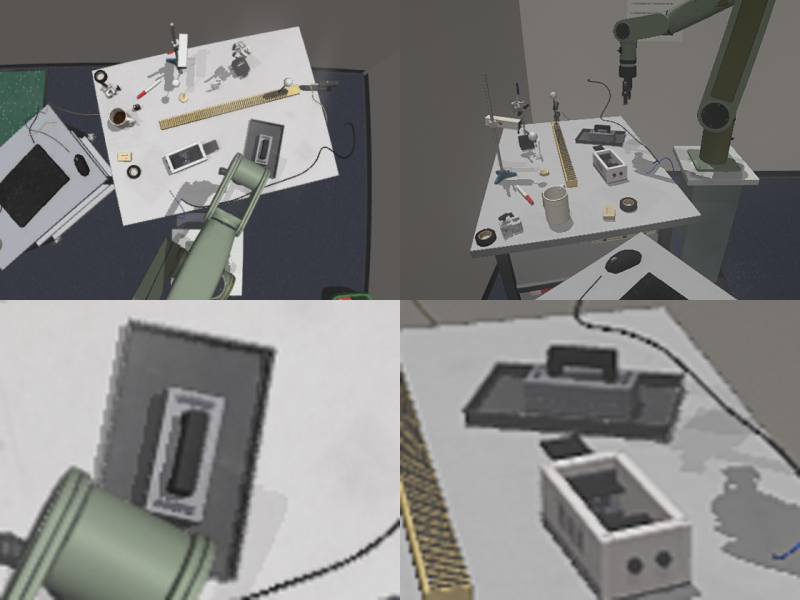

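The lower panels show the cassette flat in the middle of the tray with the handle up, at (185,455) and (580,385). The dock is empty, the mug, tape and card box haven't moved, and the arm is clear. Handing in.

```bash
python3 -c "
from workcell import ctrl
print(ctrl.sign_off())"
```

```text
the job is handed in; nothing more can be done
None
```

The cassette is out of its dock and lying flat in the tray with the handle up; I handed the job in at about 14.5 s, with the arm clear and the mug, tape roll and card box unmoved.

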